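Set out the stacked parts bins at the crimping bench

ROBOT

A 6-joint arm with a two-finger parallel gripper is mounted at the origin on the work surface. World frame = base frame: x ahead of the robot, y to its left, z up, the work surface at z = 0. Lengths are in m, angles in rad, forces in N, time in s.
With the tool pointing down it reaches from about 0.275 to 0.75 m from the base axis. Payload 10.2 kg.
Tool frame: the origin (TCP) lies at the very end of the fingers, on their centre line; the grasp point (between the pads) lies 19 mm behind it; z points along the fingers, y is the direction in which the jaws open and shut (so a half turn about z gives the same grasp; the last joint's range is limited). The gripper opens to 88 mm and grips with 3 to 60 N. Pads are 18 mm wide; open, the fingers measure 123 mm over their backs; the gripper's body (75 mm by 187 mm) begins 45 mm behind the grasp point.
Start: joints at [-1.505, 0.313, 1.498, -0, 1.331, -0.223], TCP at [0.15, -0.503, 0.239] pointing down, gripper open.
Joint ranges: [-2.94, 2.94], [-0.97, 2.17], [0.19, 2.56], [-1.23, 4.37], [0.02, 3.11], [-2.88, 2.88]. Speed limits (rad/s): [2.39, 2.39, 3.01, 3.14, 3.14, 3.14].

INTERFACE

Orientations are given as [roll, pitch, yaw] about the fixed x, y, z axes, in that order (R = Rz(yaw) Ry(pitch) Rx(roll)).
In Python, from workcell import robot gives the robot as it stands. Calls block until the motion is done:
- robot.goto(position, orientation): joint-space move of the TCP to a pose.
- robot.move_l(position, attitude=None, max_speed=0.15): straight line of the TCP; attitude=None keeps the orientation; max_speed is the mean speed in m/s.
- robot.set_joints(angles): joint-space move.
- robot.set_gripper(opening): finger opening in m; the grip force is fixed at half the most; returns when the fingers have stopped.
- robot.dwell(seconds).
- robot.ik(position, orientation): joint angles nearest the present ones, or None.
- robot.read_state(): the state.
- robot.snapshot(name): name is "scene" or "top"; returns the picture (480x640x3 uint8, blue, green, red); there is no depth.
- robot.get_calibration(name): a dict with "fx", "fy", "cx", "cy" (pixels), "k1" (the pictures are not rectified: a ray, as slopes to the right and down, at radius r is drawn at 1 + k1 r^2 times it, then the intrinsics apply), "R" (3x3) and "t" (3): a world point X has camera coordinates R X + t. Camera axes: x right, y down, z forward; pixel columns grow to the right and rows downward; lengths in m; the calibration is good to about 2 mm. A picture is of the moment at which its call begins. get_calibration takes no time and is no camera call.
A pose or a line that the arm cannot do raises robot.MotionError and nothing moves.
- robot.close_job(): hands the job in, once; it reports no verdict.
The state is a dict: "time_s": time; "joint_positions": joint angles; "joint_vel": joint speeds; "tau": joint torques, N m; "tool_pos": TCP position; "eef_rot": TCP orientation; "wrist_force": force on the tool from outside, world axes, zero at the start; "wrist_torque": the same for the moment, N m; "finger_gap": finger opening in m.
Only numpy, scipy, OpenCV 4.12 (cv2) and the standard library are available. Lean on these libraries where they do the work, as an engineer would, in place of code of your own. Each camera call takes 0.05 s, during which the arm holds its last target.

TASK

Restock the bin shelf of the crimping bench: take the two stacks of full bins apart and set the red, yellow, blue and white bins each upright in the bay marked in its own colour, square inside the lines, with its open front towards the bay's coloured band. One bay is still taken by the black empty bin, so put that one flat in the small empty steel tray. Keep the full bins level and set them down gently rather than dropping them, so that no parts spill.

Things in the scene. Friction and masses are not known exactly. Their poses are not given: they have to be found in the camera images.
- bin_red: Full red plastic parts bin with white connector housings (fixed in, under 25 mm deep). 116 (x) x 58 (y) x 48 mm high, flat parallel sides, 105-195 g. Origin: centre of underside, z up; -x end is the open front (22 mm lip, sides slope down over the first 30 mm), +x the full-height back. Grip across the 58 mm width from above. At first lies crosswise on the rim of the blue or white bin.
- bin_yellow: Full yellow plastic parts bin with brass ring terminals (fixed in, under 25 mm deep). 116 (x) x 58 (y) x 48 mm high, flat parallel sides, 105-195 g. Origin: centre of underside, z up; -x end is the open front (22 mm lip, sides slope down over the first 30 mm), +x the full-height back. Grip across the 58 mm width from above. At first lies crosswise on the rim of the blue or white bin.
- bin_blue: Full blue plastic parts bin with black rubber plugs (fixed in, under 25 mm deep). 116 (x) x 58 (y) x 48 mm high, flat parallel sides, 105-195 g. Origin: centre of underside, z up; -x end is the open front (22 mm lip, sides slope down over the first 30 mm), +x the full-height back. Grip across the 58 mm width from above. At first stands on the table under the red or yellow bin.
- bin_white: Full white plastic parts bin with copper-coloured sleeves (fixed in, under 25 mm deep). 116 (x) x 58 (y) x 48 mm high, flat parallel sides, 105-195 g. Origin: centre of underside, z up; -x end is the open front (22 mm lip, sides slope down over the first 30 mm), +x the full-height back. Grip across the 58 mm width from above. At first stands on the table under the red or yellow bin.
- bin_black: Empty parts bin of black plastic, same shape, origin and axes as the full bins (116 x 58 x 48 mm, open front at -x), 48 to 78 g. At the start it stands on one of the four bays of the shelf, front to the coloured band.
- bay_red: Bay for the red bin: dark grey plate 150 (x) x 92 mm (y) with red edge lines and a 14 mm red band along its front edge, nearest the robot. Origin: middle of that front edge, on the plate's upper face (6 mm above the table); +x runs to the back: the bay's middle is at x = 75 mm. Four bays in a row, 115 mm apart, no walls between; shelf has a 26 mm upstand 20 mm behind.
- bay_yellow: Bay for the yellow bin: dark grey plate 150 (x) x 92 mm (y) with yellow edge lines and a 14 mm yellow band along its front edge, nearest the robot. Origin: middle of that front edge, on the plate's upper face (6 mm above the table); +x runs to the back: the bay's middle is at x = 75 mm. Four bays in a row, 115 mm apart, no walls between; shelf has a 26 mm upstand 20 mm behind.
- bay_blue: Bay for the blue bin: dark grey plate 150 (x) x 92 mm (y) with blue edge lines and a 14 mm blue band along its front edge, nearest the robot. Origin: middle of that front edge, on the plate's upper face (6 mm above the table); +x runs to the back: the bay's middle is at x = 75 mm. Four bays in a row, 115 mm apart, no walls between; shelf has a 26 mm upstand 20 mm behind.
- bay_white: Bay for the white bin: dark grey plate 150 (x) x 92 mm (y) with white edge lines and a 14 mm white band along its front edge, nearest the robot. Origin: middle of that front edge, on the plate's upper face (6 mm above the table); +x runs to the back: the bay's middle is at x = 75 mm. Four bays in a row, 115 mm apart, no walls between; shelf has a 26 mm upstand 20 mm behind.
- tray: Small shallow empty steel tray, for empties (not the larger one full of pins at the side), fixed on the table: 110 mm (x) by 152 mm (y) outside, 12 mm high, 3 mm walls, floor 3 mm thick, flat. Origin: centre of its underside; y is its long direction. A bin fits in only lengthwise, along y, either way round (14 mm to spare at each end).
Mind the look-alikes: they are no part of the job. What is shaped like the bin_white but turquoise is not meant. Leave any orange look-alike of the bay_blue alone.

How it is judged:
At the end, for the whole second after the job is handed in: Each coloured bin rests flat in its own colour's bay, centre within 14 mm (lengthwise) and 13 mm (sideways) of the bay's middle, within 0.2 rad of square, open front to the coloured band; the black bin rests flat on the tray's floor; all upright, released and at rest (x of bin_red in the frame of bay_red between 0.061 and 0.089 m and y of bin_red in the frame of bay_red between -0.013 and 0.013 m and z of bin_red in the frame of bay_red between -0.003 and 0.004 m and x of bay_red in the frame of bin_red below -0.05 m and angle between the x axis of bin_red and the x axis of bay_red, either way round below 0.2 rad and x of bin_yellow in the frame of bay_yellow between 0.061 and 0.089 m and y of bin_yellow in the frame of bay_yellow between -0.013 and 0.013 m and z of bin_yellow in the frame of bay_yellow between -0.003 and 0.004 m and x of bay_yellow in the frame of bin_yellow below -0.05 m and angle between the x axis of bin_yellow and the x axis of bay_yellow, either way round below 0.2 rad and x of bin_blue in the frame of bay_blue between 0.061 and 0.089 m and y of bin_blue in the frame of bay_blue between -0.013 and 0.013 m and z of bin_blue in the frame of bay_blue between -0.003 and 0.004 m and x of bay_blue in the frame of bin_blue below -0.05 m and angle between the x axis of bin_blue and the x axis of bay_blue, either way round below 0.2 rad and x of bin_white in the frame of bay_white between 0.061 and 0.089 m and y of bin_white in the frame of bay_white between -0.013 and 0.013 m and z of bin_white in the frame of bay_white between -0.003 and 0.004 m and x of bay_white in the frame of bin_white below -0.05 m and angle between the x axis of bin_white and the x axis of bay_white, either way round below 0.2 rad and x of bin_black in the frame of tray between -0.026 and 0.026 m and y of bin_black in the frame of tray between -0.02 and 0.02 m and z of bin_black in the frame of tray between -0.001 and 0.007 m and angle between each of bin_red, bin_yellow, bin_blue, bin_white, bin_black's own z axis and vertical below 0.06 rad and linear speed of each of bin_red, bin_yellow, bin_blue, bin_white, bin_black below 0.02 m/s and angular speed of each of bin_red, bin_yellow, bin_blue, bin_white, bin_black below 0.2 rad/s); the robot touches nothing.
It fails at once if a full bin is tipped more than about 25 degrees (angle between any of bin_red, bin_yellow, bin_blue, bin_white's own z axis and vertical above 0.44 rad).
It fails at once if a full bin is dropped or thrown (moving faster than 0.7 m/s with no finger on it) ((linear speed of bin_red above 0.7 m/s and contact force between bin_red and the fingers below 0.05 N) or (linear speed of bin_yellow above 0.7 m/s and contact force between bin_yellow and the fingers below 0.05 N) or (linear speed of bin_blue above 0.7 m/s and contact force between bin_blue and the fingers below 0.05 N) or (linear speed of bin_white above 0.7 m/s and contact force between bin_white and the fingers below 0.05 N)).
It also fails if it takes over 128 s, if anything falls off the work surface, if the arm or the gripper's body presses on something with over 40 N, if the wrist force passes 120 N, or if a joint passes its speed limit or range.

## Working session

There is one attempt and no reset: what is moved stays moved. The work goes in short steps, each a Python script; the robot and the scene stay as the last script left them, time stands still between calls to the robot, and variables do not carry over. Pictures are saved under pics/ and viewed, and the job is handed in when it is done.

```bash
ls; mkdir -p pics; python3 - <<'E'
from workcell import robot
import cv2
for n in ("scene","top"):
    im=robot.snapshot(n); cv2.imwrite(f"pics/{n}0.png",im)
    print(n,robot.get_calibration(n))
s=robot.read_state(); print(s)
E
```

```text
pics
scene {'fx': 517.6430624791427, 'fy': 517.6430624791427, 'cx': 325.8679645005976, 'cy': 230.81610841434474, 'k1': -0.04300193812537801, 'R': array([[-0.60534832,  0.79589526,  0.01020525],
       [ 0.5779315 ,  0.44831151, -0.68191786],
       [-0.54731033, -0.40689989, -0.73135756]]), 't': array([ 0.25587398, -0.220161  ,  1.4774978 ])}
top {'fx': 624.2963691346113, 'fy': 624.2963691346113, 'cx': 320.23612522818456, 'cy': 236.04100740268015, 'k1': -0.14849281877686127, 'R': array([[-0.01395635, -0.99965852,  0.02209225],
       [-0.99645146,  0.01207067, -0.08329943],
       [ 0.08300432, -0.02317641, -0.99627965]]), 't': array([-0.01766499,  0.44696958,  1.44217738])}
{'time_s': 0.1, 'joint_positions': array([-1.50540072e+00,  3.13388365e-01,  1.49832520e+00,  4.24871484e-06,
        1.33100178e+00, -2.23418134e-01]), 'joint_vel': array([-0.00027651, -0.00244154, -0.00098744, -0.00102141, -0.00027024,
       -0.00036203]), 'tau': array([ 4.33504480e-03, -4.02808928e+01, -2.52638465e+01,  6.96691778e-02,
        3.42744053e-02, -6.48987134e-05]), 'tool_pos': array([ 0.14949427, -0.50304829,  0.23823472]), 'eef_rot': array([-3.14049877e+00, -2.52773137e-04,  2.88812587e-01]), 'wrist_force': array([-0.800962  , -0.00198418, -1.02689126]), 'wrist_torque': array([-0.06117485, -0.07194755,  0.03080858]), 'finger_gap': 0.0879272728775087}
```

View pics/scene0.png

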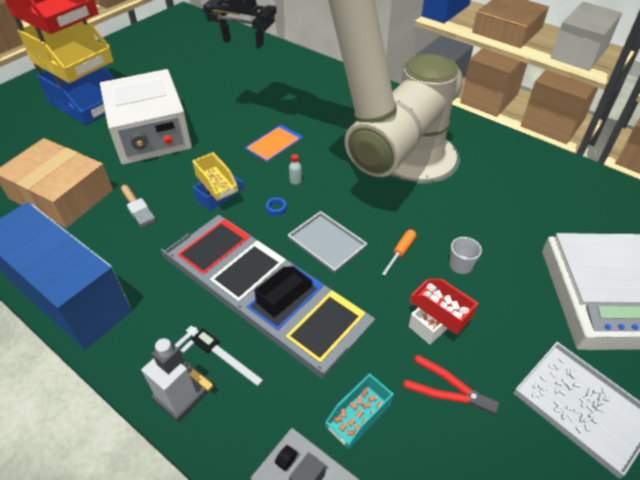

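View pics/top0.png

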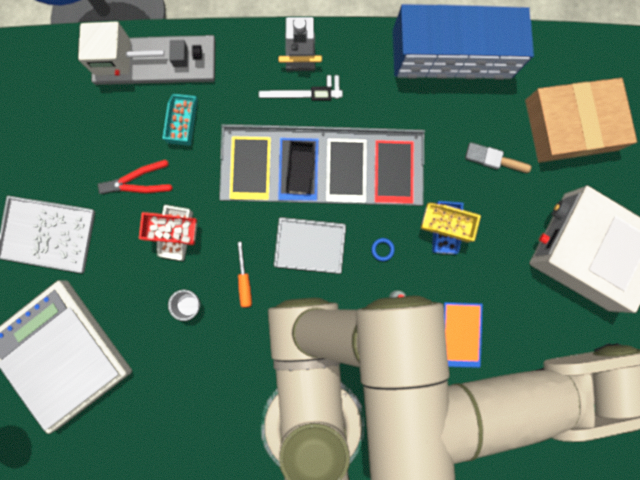

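The top view (up = +x, left = +y) shows the shelf at rows 125–203, with bays yellow, blue (holding the black bin), white and red from left to right. Red sits on white at about (170,230), yellow on blue at about (450,225), and the empty tray is at (310,245). I'll zoom in on these next.

```bash
cat > h.py <<'E'
import numpy as np, cv2
from workcell import robot
def K(c): return np.array([[c['fx'],0,c['cx']],[0,c['fy'],c['cy']],[0,0,1.]])
# polynomial model 1+k1 r^2 == OpenCV distortion
def p2w(name,px,z):
    c=robot.get_calibration(name); px=np.array(px,float).reshape(-1,1,2)
    u=cv2.undistortPoints(px,K(c),np.array([c['k1'],0,0,0.])).reshape(-1,2)
    d=np.c_[u,np.ones(len(u))]@c['R']; o=-c['R'].T@c['t']
    return o+d*((np.broadcast_to(z,len(u))-o[2])/d[:,2])[:,None]
def w2p(name,X):
    c=robot.get_calibration(name)
    return cv2.projectPoints(np.array(X,float).reshape(-1,1,3),cv2.Rodrigues(c['R'])[0],c['t'].reshape(3,1),K(c),np.array([c['k1'],0,0,0.]))[0].reshape(-1,2)
def crop(src,x0,y0,x1,y1,s,out):
    im=cv2.imread(src) if isinstance(src,str) else src
    cv2.imwrite(out,cv2.resize(im[y0:y1,x0:x1],None,fx=s,fy=s,interpolation=cv2.INTER_CUBIC))
E
python3 - <<'E'
from h import *
a="pics/top0.png"
L=cv2.imread(a)[195:275,125:225]; R=cv2.imread(a)[190:270,400:500]
cv2.imwrite("pics/stacks.png",cv2.resize(np.vstack([L,R])[:, :],None,fx=3.7,fy=3.7,interpolation=cv2.INTER_CUBIC))
crop(a,210,120,440,285,3.4,"pics/shelf.png")
E
```

```text
(no output)
```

View pics/stacks.png

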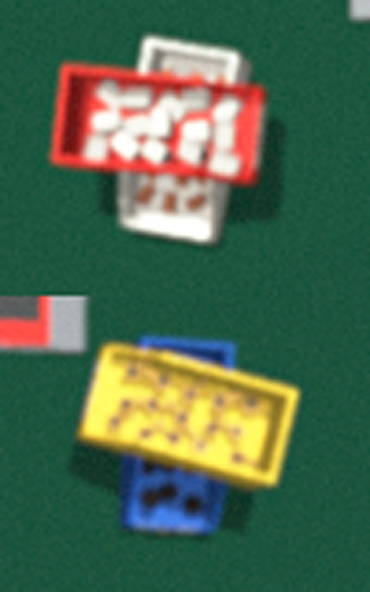

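View pics/shelf.png

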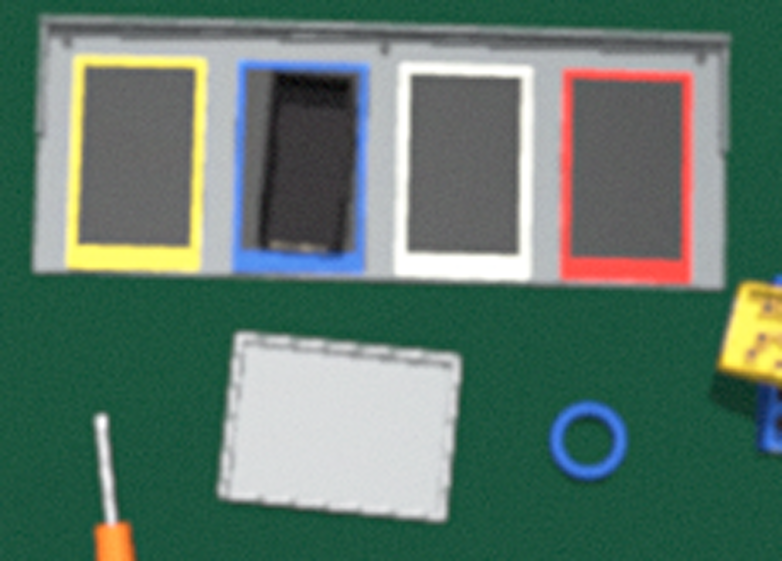

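```bash
python3 - <<'E'
from h import *
im=cv2.imread("pics/scene0.png")
A=cv2.resize(im[270:350,395:495],None,fx=4,fy=4,interpolation=cv2.INTER_CUBIC)
B=cv2.resize(im[140:220,170:270],None,fx=4,fy=4,interpolation=cv2.INTER_CUBIC)
cv2.imwrite("pics/stk_scene.png",np.hstack([A,B]))
for n in("scene","top"):
    c=robot.get_calibration(n); print(n,-c['R'].T@c['t'])
def f(x,y,s=3.4): return (210+x/s,120+y/s)
# bay corners at z=6mm: front-left, front-right, back-right, back-left from shelf crop
for n,q in dict(yellow=[(66,270),(200,271),(208,58),(74,56)],blue=[(232,271),(366,274),(370,63),(238,60)],white=[(394,277),(530,280),(532,66),(399,62)],red=[(560,282),(690,283),(692,72),(562,69)]).items():
    w=p2w("top",[f(*p) for p in q],.006)[:,:2]
    fm=(w[0]+w[1])/2; bm=(w[2]+w[3])/2; d=bm-fm
    print(n,w.round(4).tolist(),"front mid",fm.round(4),"len",np.linalg.norm(d).round(4),"wid",np.linalg.norm(w[0]-w[1]).round(4),"yaw",np.arctan2(d[1],d[0]).round(4))
w=p2w("top",[f(*p) for p in [(218,498),(446,521),(461,353),(235,332)]],.012)[:,:2]
print("tray",w.round(4),w.mean(0),np.linalg.norm(w[0]-w[1]),np.linalg.norm(w[1]-w[2]))
d=(w[0]-w[1]); print(np.arctan2(d[1],d[0])-np.pi/2)
E
```

```text
scene [1.09078066 0.49624551 0.92783622]
top [0.32543001 0.01037032 1.47443454]
yellow [[0.5376, 0.1906], [0.5357, 0.097], [0.6875, 0.0906], [0.6903, 0.1854]] front mid [0.5367 0.1438] len 0.1524 wid 0.0937 yaw -0.0379
blue [[0.5354, 0.0746], [0.5323, -0.0188], [0.6827, -0.0237], [0.6858, 0.0695]] front mid [0.5339 0.0279] len 0.1505 wid 0.0935 yaw -0.0333
white [[0.5299, -0.0383], [0.5269, -0.1335], [0.6798, -0.1383], [0.6833, -0.0442]] front mid [ 0.5284 -0.0859] len 0.1532 wid 0.0952 yaw -0.0348
red [[0.5252, -0.1545], [0.5237, -0.2463], [0.675, -0.2525], [0.6775, -0.1596]] front mid [ 0.5245 -0.2004] len 0.1519 wid 0.0918 yaw -0.0369
tray [[ 0.3771  0.0853]
 [ 0.3592 -0.0715]
 [ 0.4755 -0.0838]
 [ 0.4919  0.0726]] [0.4259304  0.00064524] 0.1578291618312373 0.11687099524113317
-0.11351288686156313
```

View pics/stk_scene.png

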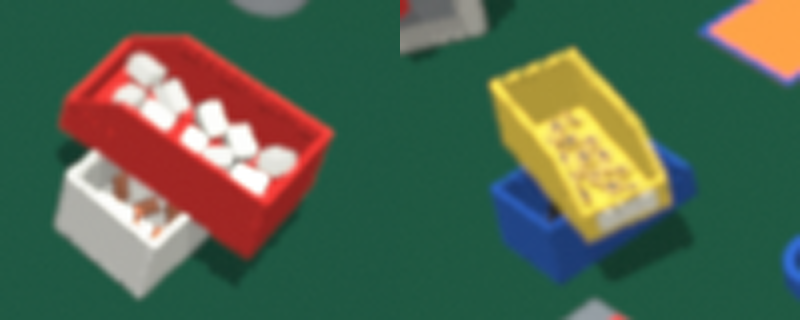

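The scene view shows the fronts: yellow has its labelled lip at +y, red has its front at -y (tall back at +y), and white and blue have tall backs at +x. The bay sizes come out near 150×92 mm, with bays about 115 mm apart. Next I'll fit poses by matching silhouettes in both cameras.

```bash
cat >> h.py <<'E'
from scipy.optimize import minimize
def verts(p):  # p=x,y,z,yaw
    x,y,z,a=p
    P=[(sx,sy,h) for sy in(-.029,.029) for sx,h in((-.058,0),(.058,0),(.058,.048),(-.028,.048),(-.058,.022))]
    P=np.array(P); c,s=np.cos(a),np.sin(a)
    return P@np.array([[c,s,0],[-s,c,0],[0,0,1]])+[x,y,z]
def box(p,sx,sy,h):
    P=np.array([(a*sx/2,b*sy/2,k) for a in(-1,1) for b in(-1,1) for k in(0,h)]); x,y,z,a=p; c,s=np.cos(a),np.sin(a)
    return P@np.array([[c,s,0],[-s,c,0],[0,0,1]])+[x,y,z]
S=4
def render(name,V,roi):
    x0,y0,x1,y1=roi
    h=cv2.convexHull(w2p(name,V).astype(np.float32))[:,0]
    m=np.zeros(((y1-y0)*S,(x1-x0)*S),np.uint8)
    cv2.fillConvexPoly(m,np.round(((h-[x0,y0]+.5)*S-.5)*16).astype(np.int32),1,shift=4); return m
HSV=dict(red=[((0,120,60),(8,255,255)),((172,120,60),(180,255,255))],yellow=[((18,110,90),(35,255,255))],
 blue=[((102,120,50),(125,255,255))],white=[((0,0,130),(180,70,255))],black=[((0,0,0),(180,255,48))],grey=[((0,0,120),(180,60,255))])
def maskhull(name,im,col,roi,hull=True,close=0):
    x0,y0,x1,y1=roi
    c=cv2.resize(im[y0:y1,x0:x1],None,fx=S,fy=S,interpolation=cv2.INTER_CUBIC); hs=cv2.cvtColor(c,cv2.COLOR_BGR2HSV)
    m=sum(cv2.inRange(hs,a,b) for a,b in HSV[col])
    m=cv2.morphologyEx(m,cv2.MORPH_OPEN,np.ones((5,5)))
    if close: m=cv2.morphologyEx(m,cv2.MORPH_CLOSE,np.ones((close,close)))
    n,l,st,_=cv2.connectedComponentsWithStats(m); k=1+np.argmax(st[1:,4]); m=(l==k).astype(np.uint8)
    pts=cv2.findNonZero(m)
    if hull: m=cv2.fillConvexPoly(np.zeros_like(m),cv2.convexHull(pts),1)
    return m
def fit(ims,col,p0,z,names=("top","scene"),rad=None,model=verts,pad=45,out=None,hull=True,close=0):
    R={}
    for n in names:
        q=w2p(n,model((p0[0],p0[1],z,p0[2])))
        a=np.maximum(q.min(0)-pad*.4,0).astype(int);b=np.minimum(q.max(0)+pad*.4,[639,479]).astype(int); roi=(*a,*b)
        R[n]=(roi,maskhull(n,ims[n],col,roi,hull,close))
    def cost(p,ns=names):
        t=0
        for n in ns:
            roi,m=R[n]; r=render(n,model((p[0],p[1],z,p[2])),roi); t+=1-(r&m).sum()/(r|m).sum()
        return t/len(ns)
    sim=np.array([p0,[p0[0]+.01,p0[1],p0[2]],[p0[0],p0[1]+.01,p0[2]],[p0[0],p0[1],p0[2]+.15]])
    res={}
    for ns in [names]+([(n,) for n in names] if len(names)>1 else []):
        r=minimize(cost,p0,args=(ns,),method='Nelder-Mead',options=dict(initial_simplex=sim,xatol=1e-4,fatol=1e-5))
        res[ns]=r; print(col,ns,r.x.round(4),"1-IoU",round(r.fun,3))
    if out:
        for n in names:
            roi,m=R[n]; x0,y0,x1,y1=roi
            c=cv2.resize(ims[n][y0:y1,x0:x1],None,fx=S,fy=S,interpolation=cv2.INTER_CUBIC)
            rr=render(n,model((res[names].x[0],res[names].x[1],z,res[names].x[2])),roi)
            for mm,cc in((m,(255,0,255)),(rr,(0,255,0))):
                cv2.drawContours(c,cv2.findContours(mm,0,1)[0],-1,cc,1)
            cv2.imwrite(f"pics/{out}_{n}.png",c)
    return res[names].x
E
python3 - <<'E'
from h import *
ims={n:cv2.imread(f"pics/{n}0.png") for n in("top","scene")}
r=p2w("top",[(168,229),(450,222)],.08); print(r)
fit(ims,"red",[r[0,0],r[0,1],1.5],.048,out="f_red")
fit(ims,"yellow",[r[1,0],r[1,1],-1.8],.048,out="f_yel")
fit(ims,"black",[.60,.018,-.035],.006,names=("top","scene"),out="f_blk")
fit(ims,"grey",[.426,0.0006,-.11],0,model=lambda p:box(p,.110,.152,.012),out="f_tray",close=9)
def pad(i,w=400,h=300): 
    o=np.zeros((h,w,3),np.uint8); i=cv2.resize(i,None,fx=.75,fy=.75); i=i[:h,:w]; o[:i.shape[0],:i.shape[1]]=i; return o
L=[pad(cv2.imread(f"pics/{f}_{n}.png")) for f in("f_red","f_yel") for n in("top","scene")]
cv2.imwrite("pics/fA.png",np.vstack([np.hstack(L[:2]),np.hstack(L[2:])]))
L=[pad(cv2.imread(f"pics/{f}_{n}.png")) for f in("f_blk","f_tray") for n in("top","scene")]
cv2.imwrite("pics/fB.png",np.vstack([np.hstack(L[:2]),np.hstack(L[2:])]))
E
```

```text
[[ 0.46167183  0.32063323  0.08      ]
 [ 0.47003907 -0.3173419   0.08      ]]
red ('top', 'scene') [0.4629 0.3236 1.4659] 1-IoU 0.051
red ('top',) [0.464  0.3229 1.4809] 1-IoU 0.055
red ('scene',) [0.4624 0.3246 1.4781] 1-IoU 0.039
yellow ('top', 'scene') [ 0.4709 -0.3175 -1.8594] 1-IoU 0.063
yellow ('top',) [ 0.4725 -0.3181 -1.8571] 1-IoU 0.066
yellow ('scene',) [ 0.4691 -0.3175 -1.8447] 1-IoU 0.038
black ('top', 'scene') [ 0.6076  0.0263 -0.09  ] 1-IoU 0.269
black ('top',) [ 0.6104  0.0234 -0.05  ] 1-IoU 0.469
black ('scene',) [ 0.6076  0.0272 -0.0681] 1-IoU 0.064
grey ('top', 'scene') [ 0.4228  0.0013 -0.1112] 1-IoU 0.078
grey ('top',) [ 0.4258  0.0019 -0.1181] 1-IoU 0.114
grey ('scene',) [ 0.4219  0.0016 -0.1075] 1-IoU 0.031
```

View pics/fA.png

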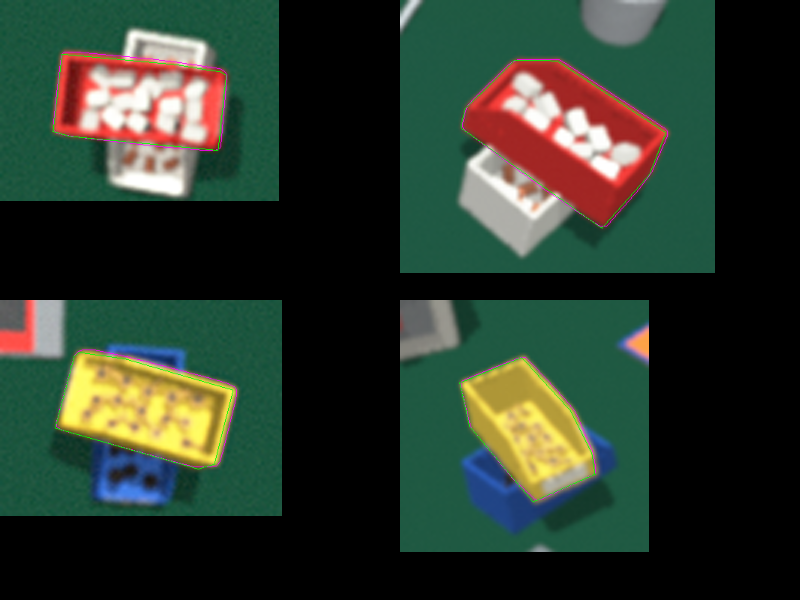

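View pics/fB.png

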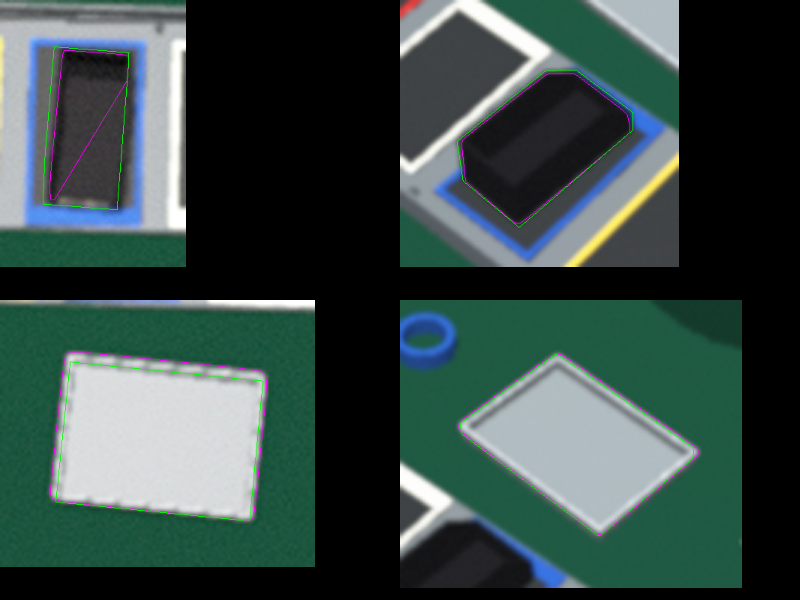

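Red, yellow and tray fit to about 2–3 mm in both cameras, and the fitted shapes confirm the front directions. For black I trust the scene fit, about (0.607, 0.025). Next, the red and yellow end bays in both cameras.

```bash
python3 - <<'E'
from h import *
ims={n:cv2.imread(f"pics/{n}0.png") for n in("top","scene")}
B=lambda p:box(p,.150,.092,.0001)
# centre = front mid + 75mm
fit(ims,"red",[.5995,-.203,-.036],.006,model=B,pad=15,out="f_br",close=0)
fit(ims,"yellow",[.611,.141,-.036],.006,model=B,pad=15,out="f_by")
fit(ims,"blue",[.609,.025,-.036],.006,model=B,pad=15,out="f_bb")
HSV["white"]=[((0,0,195),(180,50,255))]
fit(ims,"white",[.604,-.089,-.036],.006,model=B,pad=15,out="f_bw")
E
```

```text
red ('top', 'scene') [ 0.6008 -0.2012 -0.0377] 1-IoU 0.043
red ('top',) [ 0.6015 -0.2024 -0.0371] 1-IoU 0.011
red ('scene',) [ 0.5989 -0.1992 -0.037 ] 1-IoU 0.019
yellow ('top', 'scene') [ 0.6131  0.1432 -0.0295] 1-IoU 0.037
yellow ('top',) [ 0.6137  0.1419 -0.0293] 1-IoU 0.014
yellow ('scene',) [ 0.6128  0.1449 -0.0344] 1-IoU 0.014
blue ('top', 'scene') [ 0.6088  0.0288 -0.0302] 1-IoU 0.048
blue ('top',) [ 0.6096  0.0276 -0.0358] 1-IoU 0.029
blue ('scene',) [ 0.6077  0.0303 -0.0478] 1-IoU 0.023
white ('top', 'scene') [ 0.6051 -0.0859 -0.0418] 1-IoU 0.085
white ('top',) [ 0.6063 -0.0858 -0.0354] 1-IoU 0.118Traceback (most recent call last):
  File "<stdin>", line 9, in <module>
  File "h.py", line 57, in fit
    r=minimize(cost,p0,args=(ns,),method='Nelder-Mead',options=dict(initial_simplex=sim,xatol=1e-4,fatol=1e-5))
    res = _minimize_neldermead(fun, x0, args, callback, bounds=bounds,
                               **options)
    fxcc = func(xcc)
    fx = function(np.copy(x), *(wrapper_args + args))
  File "h.py", line 52, in cost
    roi,m=R[n]; r=render(n,model((p[0],p[1],z,p[2])),roi); t+=1-(r&m).sum()/(r|m).sum()
                  ~~~~~~^^^^^^^^^^^^^^^^^^^^^^^^^^^^^^^^^
  File "h.py", line 28, in render
    h=cv2.convexHull(w2p(name,V).astype(np.float32))[:,0]
                     ~~~^^^^^^^^
  File "h.py", line 11, in w2p
    c=robot.get_calibration(name)
ValueError: time passes only in moves, steps and waits
```

The bays form a consistent row: red to yellow is 0.3445 m against the expected 0.345, with yaw about -0.037. I'll cache the calibration, then check IK for all the moves.

```bash
python3 - <<'E'
s=open("h.py").read()
s=s.replace("robot.get_calibration(name)","CAL[name]").replace("from workcell import robot\n","""from workcell import robot
import pickle,os
if not os.path.exists("cal.pkl"): pickle.dump({n:robot.get_calibration(n) for n in("top","scene")},open("cal.pkl","wb"))
CAL=pickle.load(open("cal.pkl","rb"))
""",1)
s+='''
BAY=dict(yellow=(.6132,.1432,-.037),blue=(.6089,.0285,-.037),white=(.6045,-.0862,-.037),red=(.6002,-.2010,-.037))
TRAY=(.4238,.0016,-.112)
def ori(yaw): return [np.pi,0,(yaw+np.pi)%(2*np.pi)-np.pi]
'''
open("h.py","w").write(s)
E
python3 - <<'E'
from h import *
print(robot.read_state()["time_s"])
J={"blk":((.607,.025,.006,-.065),(TRAY[0],TRAY[1],.003,TRAY[2]-np.pi/2),(TRAY[0],TRAY[1],.003,TRAY[2]+np.pi/2)),
"yel":((.471,-.3177,.048,-1.855),(*BAY["yellow"][:2],.006,-.037)),
"red":((.463,.3237,.048,1.475),(*BAY["red"][:2],.006,-.037)),
"blue":((.45,-.31,0,-.1),(*BAY["blue"][:2],.006,-.037)),
"white":((.46,.32,0,-.1),(*BAY["white"][:2],.006,-.037))}
for k,ps in J.items():
  for fl in(0,np.pi):
    for p in ps:
      o=[]
      for dz in(.016,.15):
        q=robot.ik([p[0],p[1],p[2]+dz],ori(p[3]+fl)); o.append(None if q is None else np.round(q,2).tolist())
      print(k,round(fl,1),np.round(p,2).tolist(),o)
E
```

```text
0.1
blk 0 [0.61, 0.02, 0.01, -0.06] [[-0.15, 0.73, 1.45, -0.0, 0.96, 1.48], [-0.15, 0.56, 1.35, -0.0, 1.23, 1.48]]
blk 0 [0.42, 0.0, 0.0, -1.68] [None, None]
blk 0 [0.42, 0.0, 0.0, 1.46] [[-0.27, 0.44, 2.02, -0.0, 0.69, -0.16], [-0.27, 0.19, 1.9, -0.0, 1.05, -0.16]]
blk 3.1 [0.61, 0.02, 0.01, -0.06] [[-0.15, 0.73, 1.45, 0.0, 0.96, -1.66], [-0.15, 0.56, 1.35, 0.0, 1.23, -1.66]]
blk 3.1 [0.42, 0.0, 0.0, -1.68] [[-0.27, 0.44, 2.02, -0.0, 0.69, -0.16], [-0.27, 0.19, 1.9, -0.0, 1.05, -0.16]]
blk 3.1 [0.42, 0.0, 0.0, 1.46] [None, None]
yel 0 [0.47, -0.32, 0.05, -1.86] [[-0.8, 0.6, 1.56, -0.0, 0.98, 2.63], [-0.8, 0.44, 1.42, -0.0, 1.28, 2.63]]
yel 0 [0.61, 0.14, 0.01, -0.04] [[0.04, 0.77, 1.37, -0.0, 1.0, 1.65], [0.04, 0.61, 1.27, -0.0, 1.26, 1.65]]
yel 3.1 [0.47, -0.32, 0.05, -1.86] [[-0.8, 0.6, 1.56, 0.0, 0.98, -0.52], [-0.8, 0.44, 1.42, 0.0, 1.28, -0.52]]
yel 3.1 [0.61, 0.14, 0.01, -0.04] [[0.04, 0.77, 1.37, 0.0, 1.0, -1.49], [0.04, 0.61, 1.27, 0.0, 1.26, -1.49]]
red 0 [0.46, 0.32, 0.05, 1.48] [[0.4, 0.59, 1.57, -0.0, 0.98, 0.5], [0.4, 0.43, 1.44, -0.0, 1.27, 0.5]]
red 0 [0.6, -0.2, 0.01
[... 499 characters left out ...]
.57, 1.34, -0.0, 1.24, 1.46]]
blue 3.1 [0.45, -0.31, 0.0, -0.1] [[-0.82, 0.63, 1.65, 0.0, 0.85, -2.29], [-0.82, 0.44, 1.55, 0.0, 1.14, -2.29]]
blue 3.1 [0.61, 0.03, 0.01, -0.04] [[-0.15, 0.73, 1.44, 0.0, 0.97, -1.68], [-0.15, 0.57, 1.34, 0.0, 1.24, -1.68]]
white 0 [0.46, 0.32, 0.0, -0.1] [[0.4, 0.66, 1.61, -0.0, 0.87, 2.07], [0.4, 0.47, 1.51, -0.0, 1.16, 2.07]]
white 0 [0.6, -0.09, 0.01, -0.04] [[-0.33, 0.73, 1.44, -0.0, 0.97, 1.27], [-0.33, 0.57, 1.34, -0.0, 1.24, 1.27]]
white 3.1 [0.46, 0.32, 0.0, -0.1] [[0.4, 0.66, 1.61, 0.0, 0.87, -1.07], [0.4, 0.47, 1.51, 0.0, 1.16, -1.07]]
white 3.1 [0.6, -0.09, 0.01, -0.04] [[-0.33, 0.73, 1.44, 0.0, 0.97, -1.87], [-0.33, 0.57, 1.34, 0.0, 1.24, -1.87]]
```

IK works for every move. I'll start with the black bin, into the tray.

```bash
cat >> h.py <<'E'
G=.016
def st(tag):
    s=robot.read_state(); print(tag,"t",round(s["time_s"],2),"tcp",s["tool_pos"].round(4),"rpy",s["eef_rot"].round(3),"F",s["wrist_force"].round(1),"gap",round(s["finger_gap"],4)); return s
def pick(p,z,fl=0,hi=.15,dx=0.003,v=.12):
    x=p[0]+dx*np.cos(p[2]); y=p[1]+dx*np.sin(p[2])
    robot.goto([x,y,z+hi],ori(p[2]+fl)); st("above")
    robot.move_l([x,y,z+G],max_speed=v); 
    g=robot.set_gripper(.045); s=st("gripped"); assert .052<s["finger_gap"]<.064
    robot.move_l([x,y,z+hi],max_speed=.12); st("lifted")
def place(p,z,fl=0,hi=.13,dx=0.003,v=.1):
    x=p[0]+dx*np.cos(p[2]); y=p[1]+dx*np.sin(p[2])
    robot.goto([x,y,z+hi],ori(p[2]+fl)); s=st("above")
    if not .052<s["finger_gap"]<.064: raise SystemExit("lost grip")
    robot.move_l([x,y,z+G+.015],max_speed=v); robot.move_l([x,y,z+G+.0008],max_speed=.03); st("down")
    robot.set_gripper(.080); robot.move_l([x,y,z+hi],max_speed=.15); st("away")
def snaps(tag):
    ims={}
    for n in("top","scene"):
        ims[n]=robot.snapshot(n); cv2.imwrite(f"pics/{n}_{tag}.png",ims[n])
    return ims
E
python3 - <<'E'
from h import *
robot.goto([.45,-.2,.25],ori(0)); st("via")
pick((.6075,.026,-.065),.006)
place((TRAY[0],TRAY[1],TRAY[2]+np.pi/2),.003)
E
```

```text
via t 1.68 tcp [ 0.4498 -0.2007  0.2499] rpy [ 3.142e+00  0.000e+00 -1.000e-03] F [-0.2  0.3 -0.2] gap 0.0883
above t 2.8 tcp [0.6106 0.0245 0.1566] rpy [ 3.141e+00 -1.000e-03 -6.600e-02] F [-1.4 -0.2 -0. ] gap 0.088
gripped t 4.62 tcp [0.6106 0.0257 0.0222] rpy [ 3.141 -0.    -0.065] F [0.1 0.1 1.8] gap 0.0581
lifted t 5.89 tcp [0.6102 0.0259 0.1552] rpy [-3.141e+00  1.000e-03 -6.500e-02] F [ 1.   0.4 -1.4] gap 0.0581
above t 7.35 tcp [0.4245 0.0045 0.1331] rpy [3.141 0.    1.458] F [-0.3  0.5 -0.7] gap 0.0581
down t 9.12 tcp [0.4241 0.0046 0.0197] rpy [-3.142 -0.     1.459] F [-0.2  1.  -0.7] gap 0.0575
away t 10.53 tcp [0.4237 0.0047 0.1323] rpy [-3.14  -0.     1.459] F [-0.2 -0.   0.7] gap 0.0797
```

Black gripped at 58 mm and is now down in the tray. I'll check the picture, then take yellow, carrying full bins on slow straight lines.

```bash
sed -i 's/    robot.goto(\[x,y,z+hi\],ori(p\[2\]+fl)); s=st("above")/    robot.move_l([x,y,.20],ori(p[2]+fl),max_speed=.22); s=st("above")/' h.py
python3 - <<'E'
from h import *
pick((.4708,-.3178,-1.855),.048,fl=np.pi)
i=snaps("y1")
crop(i["top"],250,170,510,300,3,"pics/y1t.png")
E
```

```text
above t 11.8 tcp [ 0.4702 -0.3195  0.1977] rpy [-3.141e+00 -1.000e-03  1.288e+00] F [ 0.5  0.4 -0.1] gap 0.0799
gripped t 13.53 tcp [ 0.47   -0.3207  0.0642] rpy [3.141 0.    1.287] F [ 0.2 -0.6  2.8] gap 0.0575
lifted t 14.79 tcp [ 0.4697 -0.3205  0.1972] rpy [-3.140e+00 -1.000e-03  1.287e+00] F [-0.2  0.  -1. ] gap 0.0577
```

View pics/y1t.png

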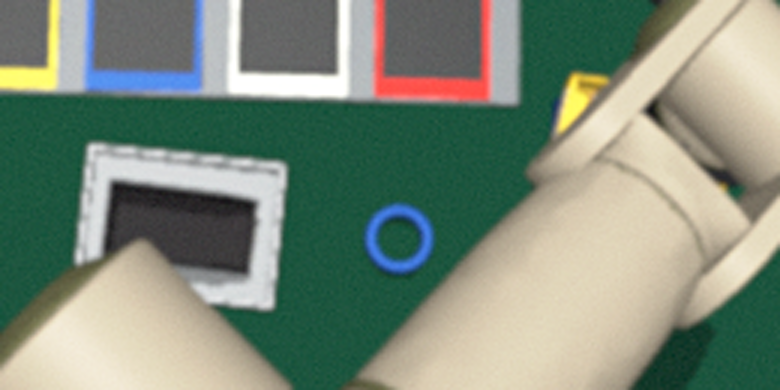

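View pics/scene_y1.png

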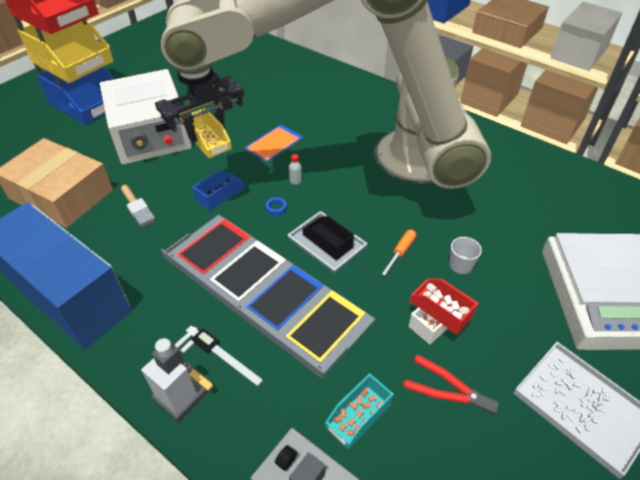

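Black sits flat in the tray at scene (327,238), and yellow is held level at (212,132) with blue free below it at (217,188). Now I'll place yellow, take red, and look at white and blue.

```bash
python3 - <<'E'
from h import *
place(BAY["yellow"],.006,fl=np.pi)
pick((.463,.3238,1.475),.048)
place(BAY["red"],.006)
robot.goto([.30,-.05,.30],ori(0))
i=snaps("s3")
E
```

```text
above t 17.25 tcp [0.6162 0.1425 0.2001] rpy [-3.141  0.     3.104] F [ 0.1  0.5 -1.7] gap 0.0574
down t 19.66 tcp [0.6161 0.1431 0.0226] rpy [-3.142 -0.     3.105] F [ 0.3 -0.1 -0.7] gap 0.0581
away t 21.07 tcp [0.6157 0.143  0.135 ] rpy [-3.141e+00 -2.000e-03  3.105e+00] F [-0.5  0.1 -0. ] gap 0.0799
above t 22.81 tcp [0.4634 0.3265 0.1977] rpy [-3.141  0.     1.475] F [ 0.2 -0.   0.3] gap 0.0801
gripped t 24.53 tcp [0.4634 0.3268 0.0642] rpy [ 3.141 -0.     1.475] F [-1.  -0.2  2. ] gap 0.0579
lifted t 25.8 tcp [0.463  0.3266 0.1972] rpy [-3.140e+00  1.000e-03  1.475e+00] F [-0.1  0.4 -1.6] gap 0.0579
above t 28.43 tcp [ 0.6032 -0.2005  0.2001] rpy [-3.142  0.    -0.036] F [ 0.1  1.  -1.6] gap 0.0577
down t 30.84 tcp [ 0.6032 -0.2011  0.0226] rpy [-3.141  0.    -0.037] F [ 0.1  0.3 -1.2] gap 0.0576
away t 32.26 tcp [ 0.6028 -0.2009  0.1349] rpy [-3.141e+00  2.000e-03 -3.700e-02] F [-0.5  0.2 -0.3] gap 0.08
```

```bash
python3 - <<'E'
from h import *
i={n:cv2.imread(f"pics/{n}_s3.png") for n in("top","scene")}
crop(i["top"],120,110,500,290,2.1,"pics/s3t.png")
for n in("yellow","red"): pass
fit(i,"blue",[.45,-.312,-.05],0,pad=30,out="g_blue")
HSV["white"]=[((0,0,130),(180,60,255))]
fit(i,"white",[.455,.315,-.1],0,pad=30,out="g_white")
def pad(i,w=400,h=300): 
    o=np.zeros((h,w,3),np.uint8); i=cv2.resize(i,None,fx=.9,fy=.9); i=i[:h,:w]; o[:i.shape[0],:i.shape[1]]=i; return o
L=[pad(cv2.imread(f"pics/{f}_{n}.png")) for f in("g_blue","g_white") for n in("top","scene")]
cv2.imwrite("pics/gA.png",np.vstack([np.hstack(L[:2]),np.hstack(L[2:])]))
E
```

```text
blue ('top', 'scene') [ 0.4615 -0.3232 -0.0803] 1-IoU 0.048
blue ('top',) [ 0.4631 -0.3237 -0.0804] 1-IoU 0.028
blue ('scene',) [ 0.4614 -0.3204 -0.076 ] 1-IoU 0.013
white ('top', 'scene') [ 0.4572  0.3218 -0.1822] 1-IoU 0.06
white ('top',) [ 0.4607  0.3224 -0.1567] 1-IoU 0.053
white ('scene',) [ 0.4553  0.3206 -0.2029] 1-IoU 0.04
```

View pics/s3t.png

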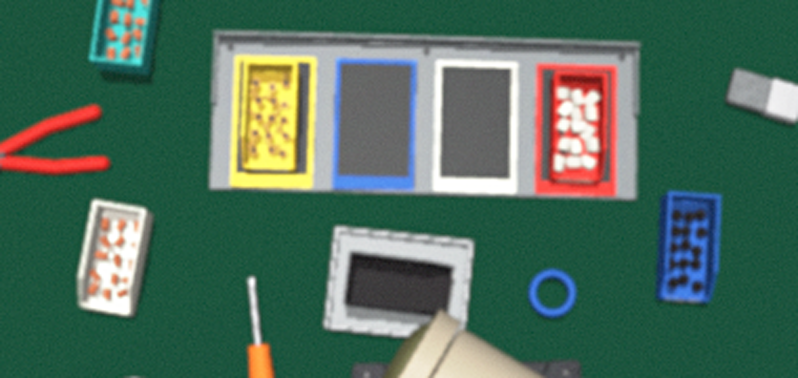

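View pics/gA.png

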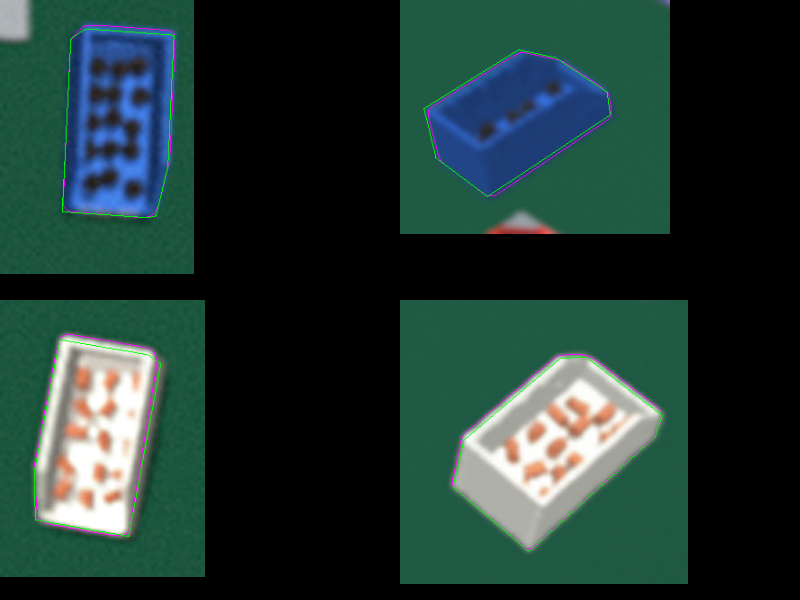

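Yellow and red are in their bays with fronts to their bands. The model fits blue (0.462,-0.322,-0.08) and white (0.458,0.3215,-0.18) well, both with fronts at -x. Now I'll move those two.

```bash
python3 - <<'E'
from h import *
pick((.4618,-.3220,-.079),0)
place(BAY["blue"],.006)
pick((.458,.3215,-.182),0)
place(BAY["white"],.006)
robot.goto([.30,-.05,.30],ori(0))
i=snaps("s4")
crop(i["top"],200,110,460,290,3,"pics/s4t.png")
crop(i["scene"],150,190,400,380,3,"pics/s4s.png")
B=BAY
for n in("red","yellow","blue","white"):
    b=B[n]; HSV["white"]=[((0,0,130),(180,60,255))]
E
```

```text
above t 35.09 tcp [ 0.465  -0.3218  0.1509] rpy [ 3.141e+00 -1.000e-03 -7.800e-02] F [-0.3 -0.2 -0. ] gap 0.0801
gripped t 36.82 tcp [ 0.4649 -0.3224  0.0163] rpy [ 3.141 -0.    -0.079] F [-0.2  0.7  2.2] gap 0.0578
lifted t 38.08 tcp [ 0.4645 -0.322   0.1492] rpy [-3.141e+00  1.000e-03 -7.900e-02] F [-0.1  0.2 -0.5] gap 0.0576
above t 39.98 tcp [0.6117 0.0277 0.1999] rpy [ 3.142  0.    -0.038] F [-0.3 -0.  -1.2] gap 0.0576
down t 42.38 tcp [0.6119 0.0284 0.0226] rpy [-3.142  0.    -0.037] F [-0.6 -0.5 -0.7] gap 0.0577
away t 43.8 tcp [0.6114 0.0284 0.135 ] rpy [-3.141e+00  2.000e-03 -3.700e-02] F [-0.7  0.8  0.1] gap 0.08
above t 45.05 tcp [0.4616 0.3202 0.1498] rpy [ 3.141  0.    -0.183] F [ 1.2  0.6 -0.3] gap 0.0798
gripped t 46.77 tcp [0.461  0.3209 0.0162] rpy [ 3.142 -0.    -0.182] F [-1.3 -1.3  2.6] gap 0.0577
lifted t 48.04 tcp [0.4606 0.3208 0.1492] rpy [ 3.141e+00  1.000e-03 -1.820e-01] F [ 0.2 -0.3 -1.7] gap 0.0581
above t 50.17 tcp [ 0.6074 -0.0856  0.2   ] rpy [-3.141  0.    -0.036] F [ 1.  -0.3 -2.6] gap 0.0577
down t 52.58 tcp [ 0.6075 -0.0863  0.0226] rpy [-3.142  0.    -0.037] F [ 0.1  0.6 -1.9] gap 0.0583
away t 54.0 tcp [ 0.607  -0.0862  0.135 ] rpy [-3.141e+00  2.000e-03 -3.700e-02] F [-0.9 -0.5 -0.3] gap 0.0801
```

View pics/s4t.png

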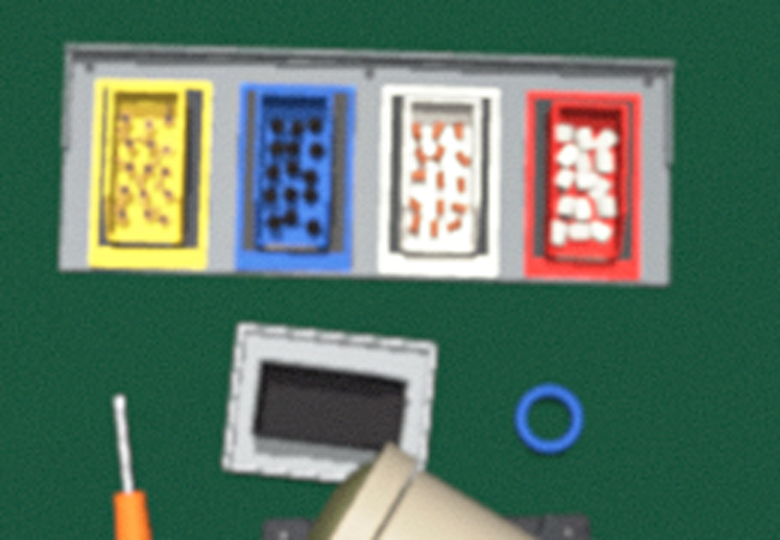

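View pics/s4s.png

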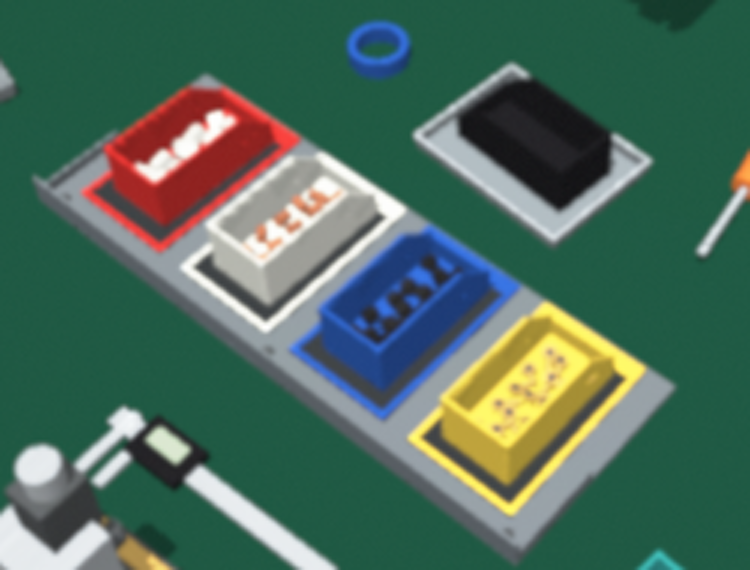

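All four bins look central, with the black one flat in the tray. As a last check I'll overlay the ideal bin outlines on both views and fit the black bin.

```bash
python3 - <<'E'
from h import *
i={n:cv2.imread(f"pics/{n}_s4.png") for n in("top","scene")}
fit(i,"black",[TRAY[0],TRAY[1],TRAY[2]+np.pi/2],.003,names=("scene",),pad=15)
out=[]
for n,(x0,y0,x1,y1),s in(("top",(215,125,430,215),3.7),("scene",(165,205,380,375),2.2)):
    c=cv2.resize(i[n][y0:y1,x0:x1],None,fx=s,fy=s,interpolation=cv2.INTER_CUBIC)
    for b in BAY.values():
        h=cv2.convexHull(w2p(n,verts((b[0],b[1],.006,b[2]))).astype(np.float32))[:,0]
        cv2.polylines(c,[np.int32((h+.5-[x0,y0])*s)],True,(0,255,0),1)
    cv2.imwrite(f"pics/ov_{n}.png",c)
E
```

```text
black ('scene',) [0.4231 0.0043 1.3652] 1-IoU 0.1
```

View pics/ov_top.png

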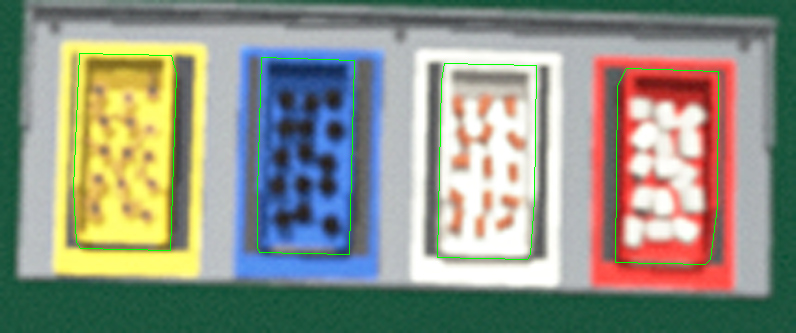

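View pics/ov_scene.png

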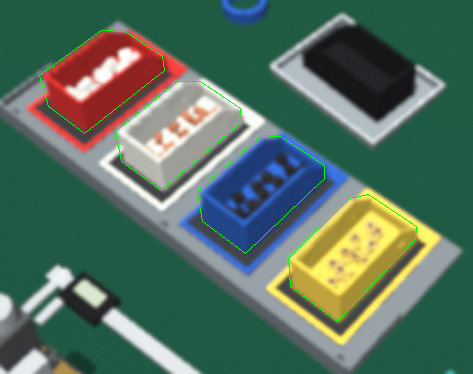

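The overlays match to within about 2–3 mm in both views. Black is at (0.423, 0.004), within about 3 mm of the tray centre. The arm is clear, so I'm handing the job in.

```bash
python3 - <<'E'
from h import *
robot.dwell(.5); st("end"); robot.close_job()
E
```

```text
end t 55.92 tcp [ 0.3  -0.05  0.3 ] rpy [ 3.142 -0.     0.   ] F [ 0.6 -1.   0.6] gap 0.0803
the job is handed in; nothing more can be done
```

I put the black bin in the small steel tray and set the yellow, red, blue and white bins in their own bays with their fronts to the bands. I handed the job in at 55.9 s of the 128 s allowed; no verdict is reported.

**Grasps:** Every grasp read 57.5–58.1 mm against the 58 mm bin width. I carried the full bins level on slow straight lines and released each one about 1 mm above its plate.

**Last checks:** Ideal bin outlines drawn over the final pictures match all four bins to about 2–3 mm in both cameras. A scene-camera fit puts the black bin about 3 mm from the tray centre. The arm ended at z = 0.30 m, touching nothing.

**What disagreed:**
- **Cameras:** the two cameras differed by up to about 5 mm, so I mostly used values between the two.
- **Black bin, top camera:** the first top-camera fit of the black bin, dark on a dark plate, failed. I relied mainly on the scene camera for it.
- **Black bin, final fit:** the last fit was looser (10 % mismatch) and read about 5° off the yaw I commanded. I take this as mask noise, and it is well within what the tray allows.
- **White bay:** its own fit was rough and stopped on an error, so I placed that bay by even spacing between the red and yellow bays.

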